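# Draw the vent hatch bolt with the hook rod

### The job

The bolt of the green vent flap sits out of reach under the wire shelf: pick up the hook rod from its black mat, catch the bolt's upright pin with the hook, and draw the bolt gently towards you until you feel it come up against its stop, and keep a steady pull of about 12 to 13 N on it there for a good second. Never force the bolt (no more than 20 N on it) and touch neither it nor the hatch around it with the gripper. Then unhook, leaving the bolt drawn, and lay the rod back on its mat as it lay, handle towards you; leave the other things where they are.

Things in the scene. Friction and masses are not known exactly. Their poses are not given: they have to be found in the camera images.
- rod: Hook rod, 0.13 to 0.25 kg: wooden handle 120 x 22 x 30 mm (own x, y, z), then a dark steel shaft, 8 mm thick, along +x, ending in a flat J hook (see hook_pocket) in the rod's xy plane. Origin: centre of the handle, 15 mm above what it lies on. Starts flat on the mat, z up. Grasp across the handle's 22 mm, near its middle
- hook_pocket (a point): Point in the hook, at rod (200, -18, 0) mm, where the pin's centre lies when pulled along the rod's -x; 9 mm of play either way in y. The hook's bar (radius 4 mm) runs on the rod's x axis to x = 209 mm, turns to -y as far as y = -36 mm, then back along -x; its end is at x = 193 mm. The mouth opens to -x, so the pin must first be passed by at y below -45 mm or at x below 188 mm
- mat: Black rubber mat 330 x 120 x 4 mm, fixed on the bench; origin centre of its underside, x along its length (away from the robot), z up
- hatch: Fixed unit: base board, wooden back board 270 mm wide, 200 high, and a wire shelf over the bolt. Origin: under the closed bolt's pin, at bench height; x away from the robot along the bolt, y left, z up. Back board's face at x = +58 mm. Shelf from x = -79 mm to the back, y = -114 to 114 mm, underside 136, top 144 mm high, open below at front and sides; only the pin rises above 50 mm there
- bolt: Steel bolt sliding along the hatch's -x. Origin: on its axis below its upright pin, 32 mm above the bench. Pin 10 mm thick, bare from 45 to 84 mm above the bench, red 16 mm ball on top. Starts within 4 mm of closed. Sliding takes about 5 N; it stays where left. After 24 to 52 mm it meets a rigid brass stop, clamped at a different place each time and not reported: feel for the rise of the pull
- jar_screws: Glass jar of screws, 80 x 85 x 97 mm, bystander
- nail_tin: Open tin of nails, 74 x 74 x 79 mm, bystander
- duct_tape: Roll of grey tape, 102 mm across, 48 mm high, bystander
- wood_block_1: Wood offcut 45 x 71 x 35 mm, bystander
- wood_block_2: Wood offcut 60 x 60 x 22 mm, bystander

How it is judged:
By the outcome, as a careful person would: the job done as asked, in the order asked, and still so for the second after the job is handed in, with the robot touching nothing.
It also fails if it takes over 64 s, if anything falls off the work surface, if the arm or the gripper's body presses on something with over 40 N, if the wrist force passes 120 N, or if a joint passes its speed limit or range.

### The arm

A 7-joint arm with a two-finger parallel gripper is mounted at the origin on a cart in front of the work surface, level with it; the furniture and walls round the work are solid. World frame = base frame: x ahead of the robot, y to its left, z up, the work surface at z = 0. Lengths are in m, angles in degrees, forces in N, time in s.
With the tool pointing down it reaches from about 0.425 to 1.025 m from the base axis. Payload 3.6 kg.
Tool frame: the origin (TCP) lies on the centre line of the jaws, within the pads' length; the fingertips stand 25 mm ahead of it and the grasp point (between the pads) lies 6 mm ahead of it (robot.tip_extent is the distance from the TCP to the fingertips, in m); z points along the fingers, y is the line along which they close (so a half turn about z gives the same grasp; the last joint's range is limited). The gripper opens to 85 mm and grips with 20 to 120 N. Pads are 22 mm wide; open, the fingers measure 114 mm over their backs; the gripper's body (76 mm by 85 mm) begins 54 mm behind the grasp point. The pads swing forward as they close: fully open they stand 13 mm farther back than shut.
Start: joints at [-68.784, 33.873, 2.773, 92.16, -1.908, 54.013, -1.931], TCP at [0.324, 0.648, 0.256] pointing down, gripper open.
Joint ranges: [-153.93, 153.93], [-27.13, 128.08], [-72.61, 78.16], [10.71, 143.7], [-87.88, 267.88], [4.46, 118.87], [-176.78, 176.78]. Speed limits (degrees/s): [147.25, 147.25, 180, 180, 180, 180, 180].

### API

Orientations are given as a 3x3 rotation matrix whose columns are the frame's x, y, z axes.
In Python, from cell import robot gives the robot as it stands. The module is installed in compiled form; this text tells all that it offers.
- The arm moves only by the tool servo_tool, never from a script. Its argument "series" is a list of rows, each an object with "hand": the finger opening in mm, from 0 to 85.4; "delta_pos": the shift along the world's x, y, z in mm, a list of three; "spin": the turn about the world's z in rad. A call has 1 to 10 rows; each row shifts and turns the commanded pose from where the row before left it; what a row does not reach is not made up. A row lasts 1/8 s, in which the tool goes at most 62.5 mm and 10.7 degrees, less where a joint would pass 70% of its speed; a pose out of reach is approached as far as the arm can. A call is refused whole if a number of a shift passes 62.5 or a number of a turn 0.188, either way. A call with a gripper value outside its range is refused whole. The fingers move at their own pace and stop on an object; "squeeze" is the grip in N (left out, the last holds). Time passes only in rows, so rows that do not move let the fingers close. It gives the time, the measured TCP pose, the force, the opening and the grip force at its end, in the units of the state.
- robot.read_state(): the state, without advancing time (a new reading comes with each control period).
- robot.camera(name): name is "side" or "top"; returns a dict with "image" (480x640x3 uint8, blue, green, red), "depth" (480x640 float32, m along the optical axis (not along the pixel's ray), 0 where there is no reading), "fx", "fy", "cx", "cy" (pixels), "k1" (the pictures are not rectified: a ray, as slopes to the right and down, at radius r is drawn at 1 + k1 r^2 times it, then the intrinsics apply), "rvec" (rotation vector, rad) and "tvec" (3), from world to camera coordinates, as OpenCV has them. Camera axes: x right, y down, z forward; pixel columns grow to the right and rows downward; lengths in m; the calibration is good to about 2 mm. A picture is of the moment at which its call begins.
- robot.job_done(): hands the job in; it is judged then, once.
The state is a dict: "t": time; "joints": joint angles; "dq": joint speeds; "tau": joint torques, N m; "eef_pos": TCP position; "eef_rot": TCP orientation; "contact_force": force on the tool from outside, world axes, zero at the start; "wrist_torque": the same for the moment, N m; "gripper_width": finger opening in m; "grip_force": force on a finger pad.
Only numpy, scipy, OpenCV 4.12 (cv2) and the standard library are available. Lean on these libraries where they do the work, as an engineer would, in place of code of your own. Each camera call takes 0.05 s, during which the arm holds its last target. There are 200 camera calls.

## Working session

There is one attempt and no reset: what is moved stays moved. The work goes in short steps, Python scripts to look and compute and a tool call to move; the robot and the scene stay as the last step left them, time stands still between calls to the robot, and variables do not carry over. Pictures are saved under pics/ and viewed, at most 10 in all, crops included, and the job is handed in when it is done.

Besides the shell and the picture viewer there is one more tool, called by a JSON object that holds its "method" and its "body", one argument or row to a line. servo_tool: Moves the arm, as the interface text tells. Its arguments: {"type":"object","properties":{"series":{"type":"array","items":{"type":"object","properties":{"hand":{"type":"number"},"delta_pos":{"type":"array","items":{"type":"number"}},"spin":{"type":"number"}}}},"squeeze":{"type":"number"}},"required":["series"]}

```bash
mkdir -p pics
cat > h.py <<'E'
import numpy as np, cv2
from cell import robot
def snap(n,f=None):
    c=robot.camera(n)
    if f: cv2.imwrite('pics/'+f,c['image'])
    np.save('pics/%s.npy'%n,c,allow_pickle=True); return c
def load(n): return np.load('pics/%s.npy'%n,allow_pickle=True).item()
def ray(c,u,v):
    K=np.array([[c['fx'],0,c['cx']],[0,c['fy'],c['cy']],[0,0,1]]);d=np.array([c['k1'],0,0,0,0.])
    p=cv2.undistortPoints(np.array([[[u,v]]],float),K,d)[0,0]
    R=cv2.Rodrigues(np.array(c['rvec'],float))[0];t=np.array(c['tvec'],float).ravel()
    return -R.T@t, R.T@np.array([p[0],p[1],1.])
def at_z(c,u,v,z):
    o,d=ray(c,u,v);return o+d*(z-o[2])/d[2]
def at_depth(c,u,v):
    o,d=ray(c,u,v);return o+d*c['depth'][int(round(v)),int(round(u))]
def tri(c1,p1,c2,p2):
    o1,d1=ray(c1,*p1);o2,d2=ray(c2,*p2);d1/=np.linalg.norm(d1);d2/=np.linalg.norm(d2)
    s=np.linalg.lstsq(np.c_[d1,-d2],o2-o1,rcond=None)[0]
    a=o1+d1*s[0];b=o2+d2*s[1];return (a+b)/2,np.linalg.norm(a-b)
def proj(c,P):
    K=np.array([[c['fx'],0,c['cx']],[0,c['fy'],c['cy']],[0,0,1]])
    return cv2.projectPoints(np.array([P],float),np.array(c['rvec'],float),np.array(c['tvec'],float),K,np.array([c['k1'],0,0,0,0.]))[0][0,0]
E
python3 - <<'E'
from h import *
np.set_printoptions(precision=4,suppress=True)
for n in('top','side'):
    c=snap(n,n+'0.png');print(n,-cv2.Rodrigues(np.array(c['rvec'],float))[0].T@np.array(c['tvec'],float).ravel())
s=robot.read_state();print(s['eef_pos'],s['eef_rot'],s['contact_force'],s['t'])
E
```

```text
top [-0.31    0.0613  1.3299]
side [ 0.2019 -0.9623  0.8839]
[0.324  0.6478 0.2552] [[-0.8944  0.4473 -0.0008]
 [ 0.4473  0.8944 -0.0018]
 [-0.0001 -0.002  -1.    ]] [0.2389 0.3709 0.4911] 0.1
```

View pics/top0.png

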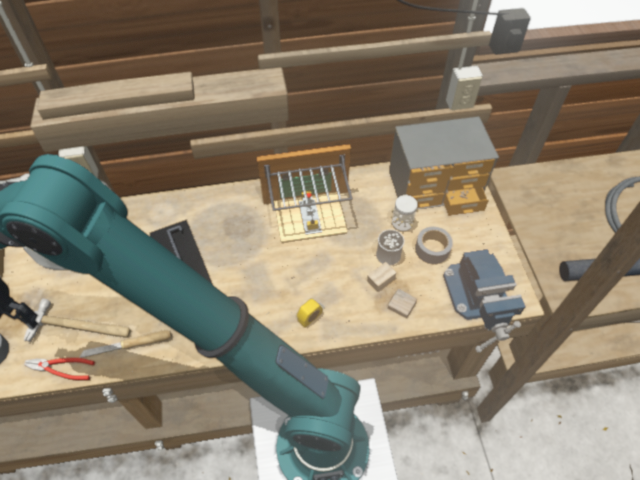

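View pics/side0.png

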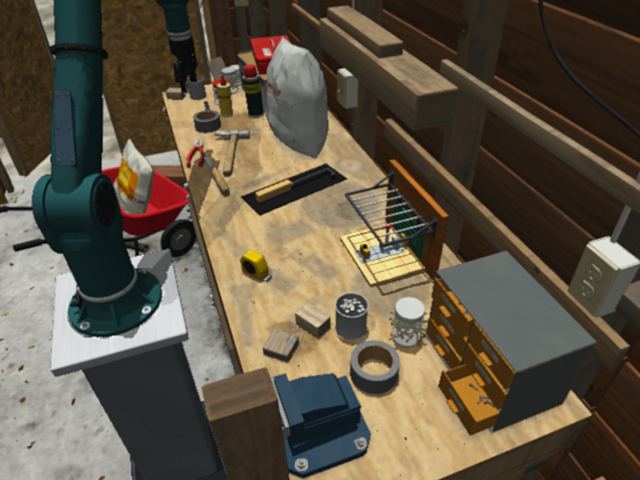

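The top view shows the hatch near (310,195), with the red ball at about (309,195), and the mat partly hidden behind the arm near (180,250). The side view shows the mat at (295,188), the handle at (275,188) and the red ball at about (388,228). I'll enlarge these areas.

Run:
```python
from h import *
t=load('top')['image'];s=load('side')['image']
A=cv2.resize(s[155:225,230:360],None,fx=4,fy=4,interpolation=cv2.INTER_CUBIC) #520x280
B=cv2.resize(s[155:290,330:460],None,fx=3,fy=3,interpolation=cv2.INTER_CUBIC)
C=cv2.resize(t[140:245,250:360],None,fx=3,fy=3,interpolation=cv2.INTER_CUBIC)
D=cv2.resize(t[210:300,140:220],None,fx=3,fy=3,interpolation=cv2.INTER_CUBIC)
W=np.zeros((600,800,3),np.uint8)
def put(i,y,x):
    h=min(i.shape[0],600-y);w=min(i.shape[1],800-x);W[y:y+h,x:x+w]=i[:h,:w]
put(A,0,0);put(C,285,0);put(B,285,340);put(D,0,530)
cv2.imwrite('pics/crop1.png',W)
```

```text
(no output)
```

View pics/crop1.png

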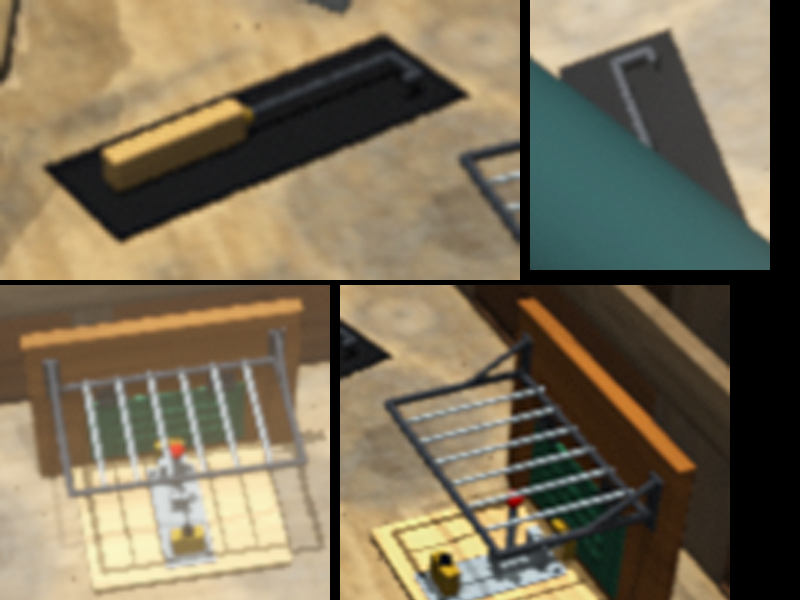

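Run:
```python
from h import *
np.set_printoptions(precision=4,suppress=True)
t=load('top');s=load('side')
A=lambda x,y:(230+x/4,155+y/4)
B=lambda x,y:(330+(x-340)/3,155+(y-285)/3)
C=lambda x,y:(250+x/3,140+(y-285)/3)
D=lambda x,y:(140+(x-530)/3,210+y/3)
print('mat side',*[at_z(s,*A(*p),.004) for p in[(48,168),(122,240),(467,95),(385,35)]],sep='\n')
print('mat top',*[at_z(t,*D(*p),.004) for p in[(562,68),(670,32)]])
print('mat far tri',tri(s,A(467,95),t,D(670,32)),tri(s,A(385,35),t,D(562,68)))
print('handle top z.034',*[at_z(s,*A(*p),.034) for p in[(103,153),(119,166),(250,107),(237,98)]],sep='\n')
print('rod corner top',at_z(t,*D(618,62),.022),at_z(t,*D(652,50),.022),'shaft low',at_z(t,*D(648,143),.022))
print('rod corner side',at_z(s,*A(388,57),.022),at_z(s,*A(415,75),.022), 'shaft', at_z(s,*A(255,110),.022))
print('corner tri',tri(s,A(388,57),t,D(620,60)))
print('ball',tri(s,B(515,500),t,C(177,450)))
print('board top', tri(s,B(525,300),t,C(22,343)),tri(s,B(690,468),t,C(300,302)))
print('shelf front', [tri(s,B(388,403),t,C(72,493)),tri(s,B(497,553),t,C(303,462))])
print('base front z.01',at_z(t,*C(97,590),.01),at_z(t,*C(292,562),.01))
print('base side',at_z(s,*B(375,537),.01))
```

```text
mat side
[0.3929 0.3184 0.004 ]
[0.4227 0.2066 0.004 ]
[0.7341 0.2926 0.004 ]
[0.7052 0.4046 0.004 ]
mat top [0.7026 0.4054 0.004 ] [0.7293 0.2953 0.004 ]
mat far tri (array([0.7344, 0.2963, 0.0002]), np.float64(0.0034185231566188842)) (array([0.7051, 0.4061, 0.0024]), np.float64(0.0019962308427798996))
handle top z.034
[0.4299 0.2785 0.034 ]
[0.4368 0.2573 0.034 ]
[0.5527 0.2971 0.034 ]
[0.5471 0.3132 0.034 ]
rod corner top [0.6866 0.3449 0.022 ] [0.6957 0.3108 0.022 ] shaft low [0.5848 0.3176 0.022 ]
rod corner side [0.6851 0.3436 0.022 ] [0.6956 0.3099 0.022 ] shaft [0.56   0.3093 0.022 ]
corner tri (array([0.6856, 0.3421, 0.0239]), np.float64(0.0027580966591081424))
ball (array([ 0.6938, -0.08  ,  0.0916]), np.float64(0.00037648537088708295))
board top (array([0.7619, 0.0556, 0.1978]), np.float64(0.0015477687126045038)) (array([ 0.7677, -0.2127,  0.1985]), np.float64(0.0009079286639124119))
shelf front [(array([0.6207, 0.0293, 0.1404]), np.float64(0.0008215509767363343)), (array([ 0.6213, -0.1883,  0.1398]), np.float64(0.0016816760559593047))]
base front z.01 [0.5982 0.0162 0.01  ] [ 0.599  -0.1792  0.01  ]
base side [0.6015 0.0089 0.01  ]
```

{"method": "servo_tool", "body": {
  "series": [
    {"delta_pos":[18,-40,0],"spin":0.082,"hand":60},
    {"delta_pos":[18,-40,0],"spin":0.082,"hand":60},
    {"delta_pos":[18,-40,0],"spin":0.082,"hand":60},
    {"delta_pos":[18,-40,0],"spin":0.082,"hand":60},
    {"delta_pos":[18,-40,0],"spin":0.082,"hand":60},
    {"delta_pos":[18,-40,0],"spin":0.082,"hand":60},
    {"delta_pos":[18,-40,-30],"spin":0.082,"hand":60},
    {"delta_pos":[18,-40,-30],"spin":0.082,"hand":60},
    {"delta_pos":[19,-42,-30],"spin":0.082,"hand":60},
    {"delta_pos":[0,0,0],"hand":60}
  ],
  "squeeze": 80
}}

```text
invalid input
```

{"method": "servo_tool", "body": {
  "series": [
    {"delta_pos":[18,-40,0],"spin":0.082,"hand":60},
    {"delta_pos":[18,-40,0],"spin":0.082,"hand":60},
    {"delta_pos":[18,-40,0],"spin":0.082,"hand":60},
    {"delta_pos":[18,-40,0],"spin":0.082,"hand":60},
    {"delta_pos":[18,-40,0],"spin":0.082,"hand":60},
    {"delta_pos":[18,-40,0],"spin":0.082,"hand":60},
    {"delta_pos":[18,-40,-30],"spin":0.082,"hand":60},
    {"delta_pos":[18,-40,-30],"spin":0.082,"hand":60},
    {"delta_pos":[19,-42,-30],"spin":0.082,"hand":60},
    {"delta_pos":[0,0,0],"spin":0,"hand":60}
  ],
  "squeeze": 80
}}

```text
t: 1.35
eef_pos: [0.4876, 0.2798, 0.1635]
eef_rot: [[-0.965, -0.263, -0.005], [-0.263, 0.965, -0.006], [0.006, -0.005, -1.0]]
contact_force: [-0.3, 0.4, 0.3]
gripper_width: 0.0603
grip_force: 0.0
```

Run:
```python
from h import *
t=snap('top')['image'];s=snap('side')['image']
A=cv2.resize(s[155:225,230:360],None,fx=5,fy=5,interpolation=cv2.INTER_CUBIC)
D=cv2.resize(t[200:310,140:260],None,fx=2.2,fy=2.2,interpolation=cv2.INTER_CUBIC)
W=np.zeros((600,660,3),np.uint8);W[:350,:650]=A;W[355:355+D.shape[0],:D.shape[1]]=D
cv2.imwrite('pics/c2.png',W);print(D.shape)
```

```text
(242, 264, 3)
```

View pics/c2.png

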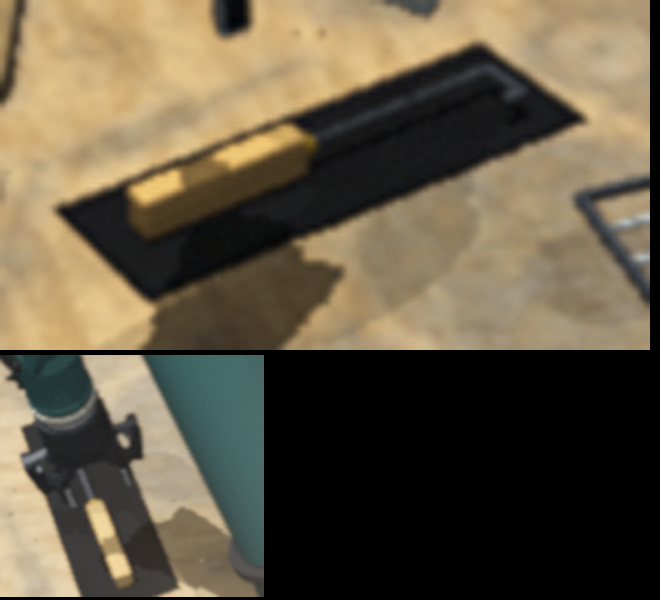

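Run:
```python
from h import *
np.set_printoptions(precision=4,suppress=True)
t=load('top');s=load('side')
D=lambda x,y:(140+x/2.2,200+(y-355)/2.2)
A=lambda x,y:(230+x/5,155+y/5)
# handle segmentation: wood over black mat, in top view
im=cv2.resize(t['image'],None,fx=1,fy=1);
for nm,c,(x0,y0,x1,y1) in(('top',t,(172,263,204,307)),('side',s,(252,178,296,204))):
    h=cv2.cvtColor(c['image'],cv2.COLOR_BGR2HSV)[y0:y1,x0:x1]
    m=((h[...,2]>110)&(h[...,1]>70)).astype(np.uint8)
    n,l,st,ce=cv2.connectedComponentsWithStats(m);
    for i in range(1,n):
        if st[i,4]>60:
            p=np.argwhere(l==i)[:,::-1].astype(np.float32);r=cv2.minAreaRect(p)
            print(nm,st[i],cv2.boxPoints(r)+[x0,y0])
            print([at_z(c,*(q+[x0,y0]),.034) for q in cv2.boxPoints(r)])
print('top pts',*[at_z(t,*D(*p),.034) for p in[(88,502),(102,499),(131,570),(116,577)]],sep='\n')
print('tri far-left corner',tri(t,D(88,502),s,A(286,124)),'near-right',tri(t,D(131,570),s,A(148,210)))
print('side',*[at_z(s,*A(*p),.034) for p in[(128,190),(147,208),(316,137),(286,124)]],sep='\n')
```

```text
top [  7   2  21  40 377] [[177.0607 266.9328]
 [186.223  263.3475]
 [201.4492 302.259 ]
 [192.2869 305.8443]]
[array([0.5462, 0.3225, 0.034 ]), array([0.5539, 0.2963, 0.034 ]), array([0.4215, 0.2595, 0.034 ]), array([0.4146, 0.2847, 0.034 ])]
side [  0   0  40  19 454] [[252. 178.]
 [291. 178.]
 [291. 196.]
 [252. 196.]]
[array([0.4401, 0.3659, 0.034 ]), array([0.5548, 0.3194, 0.034 ]), array([0.5249, 0.2247, 0.034 ]), array([0.4157, 0.2686, 0.034 ])]
top pts
[0.5452 0.3142 0.034 ]
[0.5467 0.2961 0.034 ]
[0.4364 0.264  0.034 ]
[0.4296 0.2829 0.034 ]
tri far-left corner (array([0.5419, 0.3134, 0.0357]), np.float64(0.0037517172184428397)) near-right (array([0.4385, 0.2646, 0.028 ]), np.float64(0.002345567705115456))
side
[0.4298 0.28   0.034 ]
[0.4357 0.2572 0.034 ]
[0.5536 0.2928 0.034 ]
[0.5406 0.314  0.034 ]
```

{"method": "servo_tool", "body": {
  "series": [
    {"delta_pos":[1,8,-20],"spin":0.005,"hand":60},
    {"delta_pos":[0,0,-25],"spin":0,"hand":60},
    {"delta_pos":[0,0,-25],"spin":0,"hand":60},
    {"delta_pos":[0,0,-25],"spin":0,"hand":60},
    {"delta_pos":[0,0,-20],"spin":0,"hand":60},
    {"delta_pos":[0,0,-14],"spin":0,"hand":60},
    {"delta_pos":[0,0,0],"spin":0,"hand":60}
  ]
}}

```text
t: 2.33
eef_pos: [0.4873, 0.2955, 0.0362]
eef_rot: [[-0.961, -0.278, -0.002], [-0.278, 0.961, -0.0], [0.002, -0.0, -1.0]]
contact_force: [0.5, 0.0, 0.7]
gripper_width: 0.06
grip_force: 0.0
```

{"method": "servo_tool", "body": {
  "series": [
    {"delta_pos":[0,0,0],"spin":0,"hand":30},
    {"delta_pos":[0,0,0],"spin":0,"hand":26},
    {"delta_pos":[0,0,0],"spin":0,"hand":15},
    {"delta_pos":[0,0,0],"spin":0,"hand":15},
    {"delta_pos":[0,0,0],"spin":0,"hand":10},
    {"delta_pos":[0,0,0],"spin":0,"hand":10},
    {"delta_pos":[0,0,0],"spin":0,"hand":10},
    {"delta_pos":[0,0,0],"spin":0,"hand":10}
  ]
}}

```text
t: 3.32
eef_pos: [0.4889, 0.2944, 0.0384]
eef_rot: [[-0.961, -0.275, 0.001], [-0.275, 0.961, 0.0], [-0.001, 0.0, -1.0]]
contact_force: [-0.3, -1.2, 6.2]
gripper_width: 0.0205
grip_force: 79.4
```

{"method": "servo_tool", "body": {
  "series": [
    {"delta_pos":[0,0,10],"spin":0,"hand":10},
    {"delta_pos":[0,0,20],"spin":0,"hand":10},
    {"delta_pos":[0,0,20],"spin":0,"hand":10},
    {"delta_pos":[0,0,3],"spin":0,"hand":10},
    {"delta_pos":[0,0,0],"spin":0,"hand":10},
    {"delta_pos":[0,0,0],"spin":0,"hand":10}
  ]
}}

```text
t: 4.08
eef_pos: [0.4878, 0.294, 0.0896]
eef_rot: [[-0.961, -0.276, -0.001], [-0.276, 0.961, -0.001], [0.001, -0.0, -1.0]]
contact_force: [-0.5, -0.9, -1.0]
gripper_width: 0.0206
grip_force: 78.5
```

{"method": "servo_tool", "body": {
  "series": [
    {"delta_pos":[0,-20,0],"spin":-0.04,"hand":10},
    {"delta_pos":[3,-30,0],"spin":-0.04,"hand":10},
    {"delta_pos":[4,-30,0],"spin":-0.04,"hand":10},
    {"delta_pos":[4,-30,0],"spin":-0.04,"hand":10},
    {"delta_pos":[4,-30,0],"spin":-0.04,"hand":10},
    {"delta_pos":[4,-30,0],"spin":-0.04,"hand":10},
    {"delta_pos":[4,-20,0],"spin":-0.039,"hand":10},
    {"delta_pos":[4,-4,0],"spin":0,"hand":10},
    {"delta_pos":[0,0,0],"spin":0,"hand":10},
    {"delta_pos":[0,0,0],"spin":0,"hand":10}
  ]
}}

```text
t: 5.32
eef_pos: [0.5153, 0.102, 0.0903]
eef_rot: [[-1.0, -0.002, 0.0], [-0.002, 1.0, 0.001], [-0.0, 0.001, -1.0]]
contact_force: [0.1, -1.2, -1.8]
gripper_width: 0.0204
grip_force: 78.5
```

Run:
```python
from h import *
s=robot.read_state();print(s['contact_force'],s['wrist_torque'],s['eef_pos'])
t=snap('top')['image'];s=snap('side')['image']
A=cv2.resize(s[150:300,240:440],None,fx=4,fy=4,interpolation=cv2.INTER_CUBIC)
cv2.imwrite('pics/c3.png',A[:600,:800])
```

```text
[ 0.13718323 -1.16756547 -1.81936857] [0.04132249 0.01762938 0.0195842 ] [0.51528743 0.10199542 0.09029435]
```

View pics/c3.png

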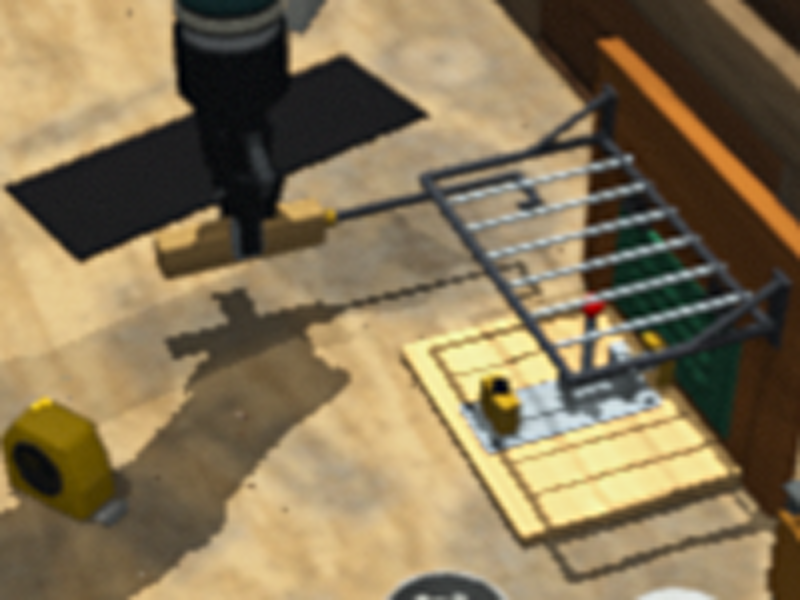

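The rod is held level. The hook's corner is at crop (522,177) and its tip at about (532,205). The ball is at (593,305), and the shaft leaves the ferrule at (338,216).

Run:
```python
from h import *
np.set_printoptions(precision=4,suppress=True)
t=load('top');s=load('side')
A=lambda x,y:(240+x/4,150+y/4)
for z in(.066,.071):print(z,[at_z(s,*A(*p),z) for p in[(522,177),(532,205),(338,216),(428,194)]])
print('handle end corners z.086',at_z(s,*A(157,238),.086),at_z(s,*A(165,252),.086),at_z(s,*A(325,215),.086))
p=proj(t,(.724,.102,.07));print(p)
x,y=int(p[0]),int(p[1]);cv2.imwrite('pics/c4.png',cv2.resize(t['image'][y-30:y+70,x-60:x+100],None,fx=5,fy=5,interpolation=cv2.INTER_CUBIC));print(x-60,y-30)
```

```text
0.066 [array([0.7288, 0.1032, 0.066 ]), array([0.7209, 0.0689, 0.066 ]), array([0.5887, 0.1073, 0.066 ]), array([0.6578, 0.1086, 0.066 ])]
0.071 [array([0.7256, 0.0966, 0.071 ]), array([0.7177, 0.0626, 0.071 ]), array([0.5863, 0.1007, 0.071 ]), array([0.655, 0.102, 0.071])]
handle end corners z.086 [0.4561 0.1028 0.086 ] [0.4566 0.0855 0.086 ] [0.5714 0.0855 0.086 ]
[247.1518 199.9372]
187 169
```

View pics/c4.png

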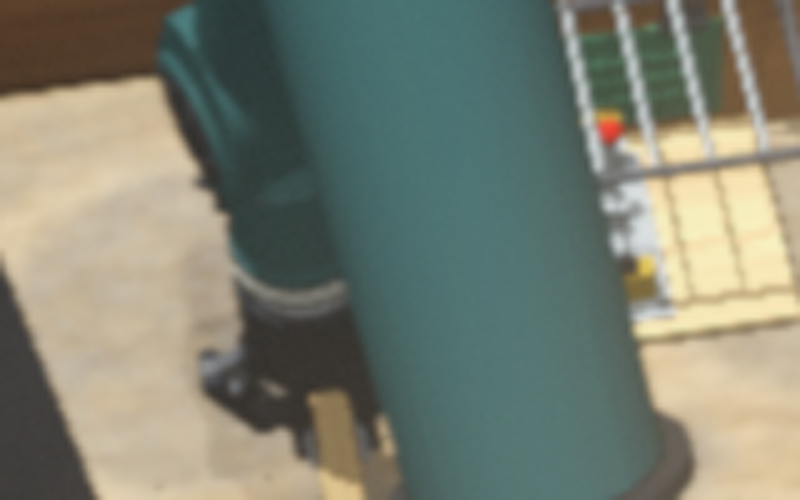

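The arm hides the hook in the top view, but the side view puts the rod's axis where it should be. The pin is about 179 mm along the rod from its centre. I'll slide it in sideways.

{"method": "servo_tool", "body": {
  "series": [
    {"delta_pos":[3,-20,0],"spin":0,"hand":10},
    {"delta_pos":[0,-25,0],"spin":0,"hand":10},
    {"delta_pos":[0,-25,0],"spin":0,"hand":10},
    {"delta_pos":[0,-20,0],"spin":0,"hand":10},
    {"delta_pos":[0,-10,0],"spin":0,"hand":10},
    {"delta_pos":[0,-10,0],"spin":0,"hand":10},
    {"delta_pos":[0,0,0],"spin":0,"hand":10}
  ]
}}

```text
t: 6.3
eef_pos: [0.5183, -0.0098, 0.0903]
eef_rot: [[-1.0, 0.0, -0.0], [0.0, 1.0, -0.0], [0.0, -0.0, -1.0]]
contact_force: [0.2, 0.4, -2.1]
gripper_width: 0.0199
grip_force: 78.6
```

{"method": "servo_tool", "body": {
  "series": [
    {"delta_pos":[0,-9,0],"spin":0,"hand":10},
    {"delta_pos":[0,-9,0],"spin":0,"hand":10},
    {"delta_pos":[0,-9,0],"spin":0,"hand":10},
    {"delta_pos":[0,-9,0],"spin":0,"hand":10},
    {"delta_pos":[0,-9,0],"spin":0,"hand":10},
    {"delta_pos":[0,-9,0],"spin":0,"hand":10},
    {"delta_pos":[0,0,0],"spin":0,"hand":10},
    {"delta_pos":[0,0,0],"spin":0,"hand":10}
  ]
}}

```text
t: 7.3
eef_pos: [0.5184, -0.0633, 0.0903]
eef_rot: [[-1.0, -0.0, 0.0], [-0.0, 1.0, 0.0], [-0.0, 0.0, -1.0]]
contact_force: [0.5, -0.1, -1.9]
gripper_width: 0.0203
grip_force: 78.6
```

Run:
```python
from h import *
s=robot.read_state();print(s['contact_force'],s['eef_pos'])
t=snap('top')['image'];s=snap('side')['image']
A=cv2.resize(s[180:280,330:450],None,fx=5,fy=5,interpolation=cv2.INTER_CUBIC)
cv2.imwrite('pics/c5.png',A)
```

```text
[ 0.5123022  -0.13746026 -1.85691362] [ 0.51838037 -0.06333254  0.09030662]
```

View pics/c5.png

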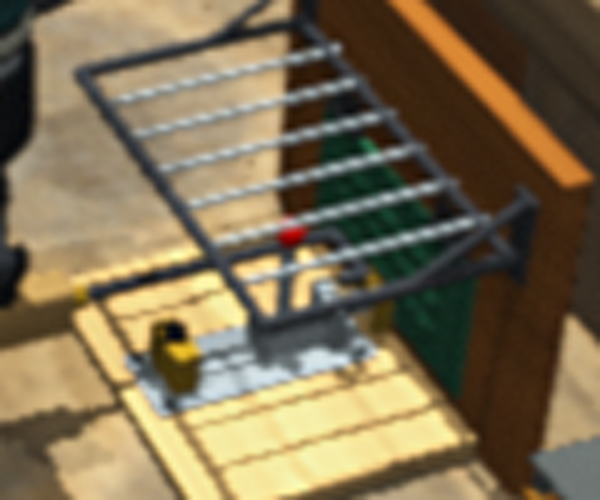

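The shaft passes just behind the pin and ball at (290,240). The hook's corner at (340,240) and its prong at (360,270) are beyond the pin, so I'll pull until contact.

{"method": "servo_tool", "body": {
  "series": [
    {"delta_pos":[-5,0,0],"spin":0,"hand":10},
    {"delta_pos":[-5,0,0],"spin":0,"hand":10},
    {"delta_pos":[-4,0,0],"spin":0,"hand":10},
    {"delta_pos":[-3,0,0],"spin":0,"hand":10},
    {"delta_pos":[0,0,0],"spin":0,"hand":10}
  ]
}}

```text
t: 8.02
eef_pos: [0.501, -0.0636, 0.0903]
eef_rot: [[-1.0, -0.0, -0.0], [-0.0, 1.0, -0.0], [0.0, -0.0, -1.0]]
contact_force: [0.2, 0.3, -2.4]
gripper_width: 0.0201
grip_force: 78.6
```

{"method": "servo_tool", "body": {
  "series": [
    {"delta_pos":[-2,0,0],"spin":0,"hand":10},
    {"delta_pos":[-2,0,0],"spin":0,"hand":10},
    {"delta_pos":[-2,0,0],"spin":0,"hand":10},
    {"delta_pos":[-2,0,0],"spin":0,"hand":10},
    {"delta_pos":[-2,0,0],"spin":0,"hand":10},
    {"delta_pos":[0,0,0],"spin":0,"hand":10}
  ]
}}

```text
t: 8.78
eef_pos: [0.4933, -0.0636, 0.0906]
eef_rot: [[-1.0, -0.0, 0.004], [-0.0, 1.0, 0.0], [-0.004, 0.0, -1.0]]
contact_force: [4.5, -0.3, -3.2]
gripper_width: 0.0202
grip_force: 78.4
```

{"method": "servo_tool", "body": {
  "series": [
    {"delta_pos":[-2,0,0],"spin":0,"hand":10},
    {"delta_pos":[-2,0,0],"spin":0,"hand":10},
    {"delta_pos":[-1,0,0],"spin":0,"hand":10},
    {"delta_pos":[0,0,0],"spin":0,"hand":10}
  ]
}}

```text
t: 9.28
eef_pos: [0.4881, -0.0636, 0.0906]
eef_rot: [[-1.0, -0.0, 0.003], [-0.0, 1.0, 0.0], [-0.003, 0.0, -1.0]]
contact_force: [4.8, -1.5, -3.6]
gripper_width: 0.0205
grip_force: 78.4
```

{"method": "servo_tool", "body": {
  "series": [
    {"delta_pos":[-2,0,0],"spin":0,"hand":10},
    {"delta_pos":[-2,0,0],"spin":0,"hand":10},
    {"delta_pos":[-2,0,0],"spin":0,"hand":10},
    {"delta_pos":[0,0,0],"spin":0,"hand":10}
  ]
}}

```text
t: 9.78
eef_pos: [0.4817, -0.0636, 0.0906]
eef_rot: [[-1.0, -0.0, 0.003], [-0.0, 1.0, 0.0], [-0.003, 0.0, -1.0]]
contact_force: [5.6, -1.0, -2.9]
gripper_width: 0.0205
grip_force: 78.4
```

Sliding at about 5 N. I'll continue in short pulls, checking the force after each.

{"method": "servo_tool", "body": {
  "series": [
    {"delta_pos":[-1.5,0,0],"spin":0,"hand":10},
    {"delta_pos":[-1.5,0,0],"spin":0,"hand":10},
    {"delta_pos":[-1,0,0],"spin":0,"hand":10},
    {"delta_pos":[0,0,0],"spin":0,"hand":10}
  ]
}}

```text
t: 10.28
eef_pos: [0.4774, -0.0636, 0.0905]
eef_rot: [[-1.0, 0.0, 0.002], [0.0, 1.0, 0.0], [-0.002, 0.0, -1.0]]
contact_force: [4.4, -0.4, -3.2]
gripper_width: 0.0206
grip_force: 78.4
```

{"method": "servo_tool", "body": {
  "series": [
    {"delta_pos":[-1,0,0],"spin":0,"hand":10},
    {"delta_pos":[-1,0,0],"spin":0,"hand":10},
    {"delta_pos":[-1,0,0],"spin":0,"hand":10},
    {"delta_pos":[0,0,0],"spin":0,"hand":10}
  ]
}}

```text
t: 10.78
eef_pos: [0.4742, -0.0636, 0.0905]
eef_rot: [[-1.0, -0.0, 0.002], [-0.0, 1.0, 0.0], [-0.002, 0.0, -1.0]]
contact_force: [5.1, -1.0, -2.5]
gripper_width: 0.0203
grip_force: 78.4
```

{"method": "servo_tool", "body": {
  "series": [
    {"delta_pos":[-1,0,0],"spin":0,"hand":10},
    {"delta_pos":[-1,0,0],"spin":0,"hand":10},
    {"delta_pos":[-1,0,0],"spin":0,"hand":10},
    {"delta_pos":[0,0,0],"spin":0,"hand":10}
  ]
}}

```text
t: 11.28
eef_pos: [0.471, -0.0636, 0.0905]
eef_rot: [[-1.0, -0.0, 0.001], [-0.0, 1.0, 0.0], [-0.001, 0.0, -1.0]]
contact_force: [4.9, -0.5, -2.6]
gripper_width: 0.0204
grip_force: 78.4
```

{"method": "servo_tool", "body": {
  "series": [
    {"delta_pos":[-1,0,0],"spin":0,"hand":10},
    {"delta_pos":[-1,0,0],"spin":0,"hand":10},
    {"delta_pos":[-1,0,0],"spin":0,"hand":10},
    {"delta_pos":[0,0,0],"spin":0,"hand":10}
  ]
}}

```text
t: 11.78
eef_pos: [0.4679, -0.0636, 0.0904]
eef_rot: [[-1.0, -0.0, 0.001], [-0.0, 1.0, -0.0], [-0.001, -0.0, -1.0]]
contact_force: [5.1, -0.7, -3.2]
gripper_width: 0.0202
grip_force: 78.4
```

{"method": "servo_tool", "body": {
  "series": [
    {"delta_pos":[-1,0,0],"spin":0,"hand":10},
    {"delta_pos":[-1,0,0],"spin":0,"hand":10},
    {"delta_pos":[-1,0,0],"spin":0,"hand":10},
    {"delta_pos":[0,0,0],"spin":0,"hand":10}
  ]
}}

```text
t: 12.28
eef_pos: [0.4647, -0.0637, 0.0904]
eef_rot: [[-1.0, 0.0, 0.001], [0.0, 1.0, -0.0], [-0.001, -0.0, -1.0]]
contact_force: [4.0, -0.4, -2.5]
gripper_width: 0.0204
grip_force: 78.4
```

{"method": "servo_tool", "body": {
  "series": [
    {"delta_pos":[-1,0,0],"spin":0,"hand":10},
    {"delta_pos":[-1,0,0],"spin":0,"hand":10},
    {"delta_pos":[-1,0,0],"spin":0,"hand":10},
    {"delta_pos":[0,0,0],"spin":0,"hand":10}
  ]
}}

```text
t: 12.78
eef_pos: [0.4616, -0.0636, 0.0904]
eef_rot: [[-1.0, -0.0, 0.0], [-0.0, 1.0, -0.0], [-0.0, -0.0, -1.0]]
contact_force: [5.1, -1.9, -2.0]
gripper_width: 0.0201
grip_force: 78.4
```

{"method": "servo_tool", "body": {
  "series": [
    {"delta_pos":[-1,0,0],"spin":0,"hand":10},
    {"delta_pos":[-1,0,0],"spin":0,"hand":10},
    {"delta_pos":[-1,0,0],"spin":0,"hand":10},
    {"delta_pos":[0,0,0],"spin":0,"hand":10}
  ]
}}

```text
t: 13.28
eef_pos: [0.4585, -0.0637, 0.0904]
eef_rot: [[-1.0, 0.0, 0.0], [0.0, 1.0, -0.0], [-0.0, -0.0, -1.0]]
contact_force: [4.9, -0.5, -1.9]
gripper_width: 0.0205
grip_force: 78.5
```

{"method": "servo_tool", "body": {
  "series": [
    {"delta_pos":[-1,0,0],"spin":0,"hand":10},
    {"delta_pos":[-1,0,0],"spin":0,"hand":10},
    {"delta_pos":[-1,0,0],"spin":0,"hand":10},
    {"delta_pos":[0,0,0],"spin":0,"hand":10}
  ]
}}

```text
t: 13.78
eef_pos: [0.4565, -0.0636, 0.0905]
eef_rot: [[-1.0, -0.0, 0.002], [-0.0, 1.0, 0.0], [-0.002, 0.0, -1.0]]
contact_force: [5.9, -0.6, -2.7]
gripper_width: 0.0206
grip_force: 78.5
```

{"method": "servo_tool", "body": {
  "series": [
    {"delta_pos":[-1,0,0],"spin":0,"hand":10},
    {"delta_pos":[0,0,0],"spin":0,"hand":10},
    {"delta_pos":[0,0,0],"spin":0,"hand":10}
  ]
}}

```text
t: 14.15
eef_pos: [0.4564, -0.0636, 0.0906]
eef_rot: [[-1.0, -0.0, 0.004], [-0.0, 1.0, 0.0], [-0.004, 0.0, -1.0]]
contact_force: [7.3, -0.1, -4.4]
gripper_width: 0.0203
grip_force: 78.4
```

{"method": "servo_tool", "body": {
  "series": [
    {"delta_pos":[-1,0,0],"spin":0,"hand":10},
    {"delta_pos":[0,0,0],"spin":0,"hand":10},
    {"delta_pos":[0,0,0],"spin":0,"hand":10}
  ]
}}

```text
t: 14.52
eef_pos: [0.4564, -0.0636, 0.0907]
eef_rot: [[-1.0, -0.0, 0.006], [-0.0, 1.0, 0.0], [-0.006, 0.0, -1.0]]
contact_force: [8.7, -1.0, -4.2]
gripper_width: 0.0204
grip_force: 78.3
```

Run:
```python
from h import *
f=[]
for i in range(4):
    f.append(robot.read_state()['contact_force'][0]);robot.camera('side')
print(f,robot.read_state()['eef_pos'])
```

```text
[np.float64(8.666776461475589), np.float64(8.72908287252996), np.float64(8.559788747687012), np.float64(9.086812509571223)] [ 0.45636572 -0.06360904  0.09065472]
```

{"method": "servo_tool", "body": {
  "series": [
    {"delta_pos":[-1,0,0],"spin":0,"hand":10},
    {"delta_pos":[-1,0,0],"spin":0,"hand":10},
    {"delta_pos":[0,0,0],"spin":0,"hand":10},
    {"delta_pos":[0,0,0],"spin":0,"hand":10}
  ]
}}

```text
t: 15.22
eef_pos: [0.4562, -0.0636, 0.0909]
eef_rot: [[-1.0, -0.0, 0.009], [-0.0, 1.0, 0.0], [-0.009, 0.0, -1.0]]
contact_force: [11.8, -1.4, -5.5]
gripper_width: 0.0205
grip_force: 78.4
```

Run:
```python
from h import *
f=[]
for i in range(4):
    f.append(robot.read_state()['contact_force'][0]);robot.camera('side')
print(f,robot.read_state()['eef_pos'])
```

```text
[np.float64(11.807830423506967), np.float64(10.985012534766982), np.float64(10.905202043433917), np.float64(10.749760684210665)] [ 0.45620944 -0.06354777  0.09085752]
```

{"method": "servo_tool", "body": {
  "series": [
    {"delta_pos":[-1.2,0,0],"spin":0,"hand":10},
    {"delta_pos":[0,0,0],"spin":0,"hand":10},
    {"delta_pos":[0,0,0],"spin":0,"hand":10}
  ]
}}

```text
t: 15.8
eef_pos: [0.4561, -0.0636, 0.091]
eef_rot: [[-1.0, -0.0, 0.011], [-0.0, 1.0, 0.0], [-0.011, 0.0, -1.0]]
contact_force: [12.4, -1.2, -5.6]
gripper_width: 0.0203
grip_force: 78.4
```

Run:
```python
from h import *
f=[]
for i in range(6):
    f.append(round(robot.read_state()['contact_force'][0],2));robot.camera('side')
print(f,np.mean(f),robot.read_state()['eef_pos'])
```

```text
[np.float64(12.38), np.float64(13.24), np.float64(12.25), np.float64(11.25), np.float64(11.48), np.float64(12.61)] 12.201666666666668 [ 0.45608619 -0.06357471  0.09098088]
```

{"method": "servo_tool", "body": {
  "series": [
    {"delta_pos":[-0.3,0,0],"spin":0,"hand":10},
    {"delta_pos":[0,0,0],"spin":0,"hand":10},
    {"delta_pos":[0,0,0],"spin":0,"hand":10},
    {"delta_pos":[0,0,0],"spin":0,"hand":10},
    {"delta_pos":[0,0,0],"spin":0,"hand":10},
    {"delta_pos":[0,0,0],"spin":0,"hand":10}
  ]
}}

```text
t: 16.85
eef_pos: [0.4561, -0.0636, 0.091]
eef_rot: [[-1.0, -0.0, 0.012], [-0.0, 1.0, 0.0], [-0.012, 0.0, -1.0]]
contact_force: [12.2, -1.1, -5.8]
gripper_width: 0.0209
grip_force: 78.4
```

Run:
```python
from h import *
f=[]
for i in range(12):
    f.append(round(robot.read_state()['contact_force'][0],2));robot.camera('side')
print(f,np.mean(f),robot.read_state()['eef_pos'],robot.read_state()['t'])
```

```text
[np.float64(12.16), np.float64(12.4), np.float64(12.42), np.float64(12.21), np.float64(13.16), np.float64(12.55), np.float64(12.09), np.float64(13.04), np.float64(12.4), np.float64(13.76), np.float64(12.47), np.float64(12.06)] 12.560000000000002 [ 0.45608335 -0.06355929  0.09101426] 17.45
```

{"method": "servo_tool", "body": {
  "series": [
    {"delta_pos":[0,0,0],"spin":0,"hand":10},
    {"delta_pos":[0,0,0],"spin":0,"hand":10},
    {"delta_pos":[0,0,0],"spin":0,"hand":10},
    {"delta_pos":[0,0,0],"spin":0,"hand":10},
    {"delta_pos":[0,0,0],"spin":0,"hand":10},
    {"delta_pos":[0,0,0],"spin":0,"hand":10},
    {"delta_pos":[0,0,0],"spin":0,"hand":10}
  ]
}}

```text
t: 18.32
eef_pos: [0.4561, -0.0635, 0.091]
eef_rot: [[-1.0, -0.0, 0.012], [-0.0, 1.0, 0.0], [-0.012, 0.0, -1.0]]
contact_force: [12.6, -0.6, -6.5]
gripper_width: 0.0203
grip_force: 78.4
```

{"method": "servo_tool", "body": {
  "series": [
    {"delta_pos":[2,0,0],"spin":0,"hand":10},
    {"delta_pos":[3,0,0],"spin":0,"hand":10},
    {"delta_pos":[3,0,0],"spin":0,"hand":10},
    {"delta_pos":[4,0,0],"spin":0,"hand":10},
    {"delta_pos":[5,0,0],"spin":0,"hand":10},
    {"delta_pos":[5,0,0],"spin":0,"hand":10},
    {"delta_pos":[5,0,0],"spin":0,"hand":10},
    {"delta_pos":[3,0,0],"spin":0,"hand":10},
    {"delta_pos":[0,0,0],"spin":0,"hand":10}
  ]
}}

```text
t: 19.45
eef_pos: [0.4801, -0.0636, 0.0903]
eef_rot: [[-1.0, -0.0, 0.0], [-0.0, 1.0, 0.0], [-0.0, 0.0, -1.0]]
contact_force: [-0.5, -0.3, -2.3]
gripper_width: 0.0202
grip_force: 79.0
```

{"method": "servo_tool", "body": {
  "series": [
    {"delta_pos":[0,5,0],"spin":0,"hand":10},
    {"delta_pos":[0,5,0],"spin":0,"hand":10},
    {"delta_pos":[0,5,0],"spin":0,"hand":10},
    {"delta_pos":[0,0,0],"spin":0,"hand":10}
  ]
}}

```text
t: 19.95
eef_pos: [0.4798, -0.0478, 0.0903]
eef_rot: [[-1.0, -0.002, -0.0], [-0.002, 1.0, 0.0], [0.0, 0.0, -1.0]]
contact_force: [0.6, -0.8, -1.9]
gripper_width: 0.02
grip_force: 79.0
```

{"method": "servo_tool", "body": {
  "series": [
    {"delta_pos":[0,8,0],"spin":0,"hand":10},
    {"delta_pos":[0,8,0],"spin":0,"hand":10},
    {"delta_pos":[0,10,0],"spin":0,"hand":10},
    {"delta_pos":[0,15,0],"spin":0,"hand":10},
    {"delta_pos":[0,20,0],"spin":0,"hand":10},
    {"delta_pos":[0,25,0],"spin":0,"hand":10},
    {"delta_pos":[0,30,0],"spin":0,"hand":10},
    {"delta_pos":[0,25,0],"spin":0,"hand":10},
    {"delta_pos":[0,10,0],"spin":0,"hand":10},
    {"delta_pos":[0,0,0],"spin":0,"hand":10}
  ]
}}

```text
t: 21.2
eef_pos: [0.4797, 0.1032, 0.0903]
eef_rot: [[-1.0, -0.002, -0.0], [-0.002, 1.0, 0.0], [0.0, 0.0, -1.0]]
contact_force: [0.0, -0.2, -1.9]
gripper_width: 0.0205
grip_force: 79.0
```

Unhooked. Next I check that the bolt stayed drawn and how the rod sits in the grip.

{"method": "servo_tool", "body": {
  "series": [
    {"delta_pos":[1,20,0],"spin":0.04,"hand":10},
    {"delta_pos":[1,28,0],"spin":0.04,"hand":10},
    {"delta_pos":[1,30,0],"spin":0.04,"hand":10},
    {"delta_pos":[1,30,0],"spin":0.04,"hand":10},
    {"delta_pos":[2,30,0],"spin":0.04,"hand":10},
    {"delta_pos":[2,28,0],"spin":0.04,"hand":10},
    {"delta_pos":[1,19,0],"spin":0.034,"hand":10},
    {"delta_pos":[0,0,0],"spin":0,"hand":10},
    {"delta_pos":[0,0,0],"spin":0,"hand":10}
  ]
}}

```text
t: 22.32
eef_pos: [0.4886, 0.2857, 0.0901]
eef_rot: [[-0.963, -0.269, -0.001], [-0.269, 0.963, -0.002], [0.001, -0.002, -1.0]]
contact_force: [-0.6, -0.6, -3.3]
gripper_width: 0.0209
grip_force: 78.9
```

Run:
```python
from h import *
print(robot.read_state()['eef_pos'])
t=snap('top')['image'];s=snap('side')['image']
A=cv2.resize(s[145:275,230:430],None,fx=4,fy=4,interpolation=cv2.INTER_CUBIC)
cv2.imwrite('pics/c6.png',A)
```

```text
[0.48859085 0.28568585 0.090053  ]
```

View pics/c6.png

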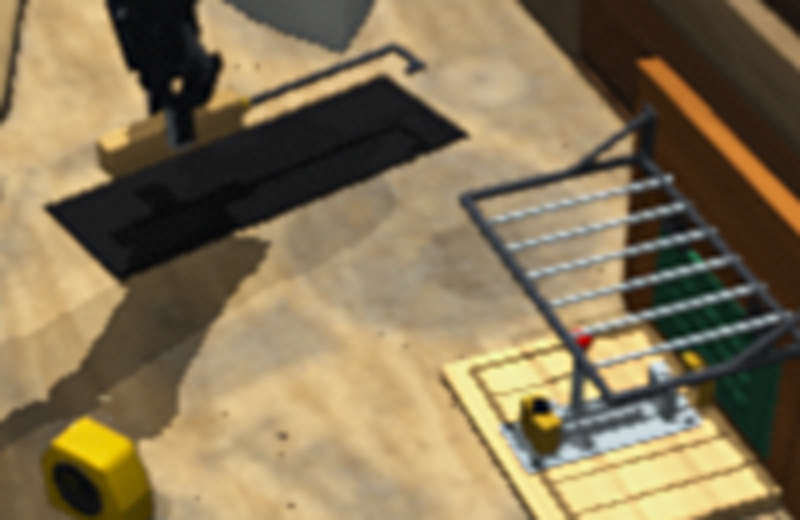

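The ball is now at crop (582,340), so the bolt is drawn. The rod is level above the mat, with its hook at (405,55). Lowering it now.

{"method": "servo_tool", "body": {
  "series": [
    {"delta_pos":[0,1,-15],"spin":0,"hand":10},
    {"delta_pos":[0,0,-15],"spin":0,"hand":10},
    {"delta_pos":[0,0,-10],"spin":0,"hand":10},
    {"delta_pos":[0,0,-6],"spin":0,"hand":10},
    {"delta_pos":[0,0,-3],"spin":0,"hand":10},
    {"delta_pos":[0,0,0],"spin":0,"hand":10},
    {"delta_pos":[0,0,0],"spin":0,"hand":10}
  ]
}}

```text
t: 23.3
eef_pos: [0.4891, 0.2886, 0.0416]
eef_rot: [[-0.963, -0.271, 0.001], [-0.271, 0.963, 0.0], [-0.001, 0.0, -1.0]]
contact_force: [1.0, 0.3, -3.0]
gripper_width: 0.0205
grip_force: 78.9
```

{"method": "servo_tool", "body": {
  "series": [
    {"delta_pos":[0,0,-1],"spin":0,"hand":10},
    {"delta_pos":[0,0,-1],"spin":0,"hand":10},
    {"delta_pos":[0,0,-1],"spin":0,"hand":10},
    {"delta_pos":[0,0,0],"spin":0,"hand":10},
    {"delta_pos":[0,0,0],"spin":0,"hand":10}
  ]
}}

```text
t: 23.92
eef_pos: [0.4889, 0.2884, 0.0384]
eef_rot: [[-0.963, -0.271, 0.0], [-0.271, 0.963, 0.0], [-0.0, 0.0, -1.0]]
contact_force: [-0.0, 0.0, -0.2]
gripper_width: 0.0202
grip_force: 79.3
```

Contact has taken up the rod's weight, so I open slowly and rise.

{"method": "servo_tool", "body": {
  "series": [
    {"delta_pos":[0,0,0],"spin":0,"hand":24},
    {"delta_pos":[0,0,0],"spin":0,"hand":30},
    {"delta_pos":[0,0,0],"spin":0,"hand":45},
    {"delta_pos":[0,0,0],"spin":0,"hand":60},
    {"delta_pos":[0,0,0],"spin":0,"hand":60},
    {"delta_pos":[0,0,10],"spin":0,"hand":60},
    {"delta_pos":[0,0,30],"spin":0,"hand":60},
    {"delta_pos":[0,0,40],"spin":0,"hand":60},
    {"delta_pos":[0,0,40],"spin":0,"hand":60},
    {"delta_pos":[0,0,30],"spin":0,"hand":60}
  ]
}}

```text
t: 25.18
eef_pos: [0.4891, 0.2886, 0.1908]
eef_rot: [[-0.963, -0.271, 0.002], [-0.271, 0.963, 0.001], [-0.002, 0.001, -1.0]]
contact_force: [1.1, -0.4, -0.2]
gripper_width: 0.06
grip_force: 0.0
```

{"method": "servo_tool", "body": {
  "series": [
    {"delta_pos":[0,0,20],"spin":0,"hand":60},
    {"delta_pos":[0,0,0],"spin":0,"hand":60},
    {"delta_pos":[0,0,0],"spin":0,"hand":60}
  ]
}}

```text
t: 25.55
eef_pos: [0.4883, 0.288, 0.2078]
eef_rot: [[-0.963, -0.271, -0.001], [-0.271, 0.963, -0.001], [0.001, -0.0, -1.0]]
contact_force: [0.6, -1.4, -0.6]
gripper_width: 0.0601
grip_force: 0.0
```

Run:
```python
from h import *
s=snap('side')['image']
cv2.imwrite('pics/c7.png',cv2.resize(s[145:275,230:430],None,fx=4,fy=4,interpolation=cv2.INTER_CUBIC))
```

```text
(no output)
```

View pics/c7.png

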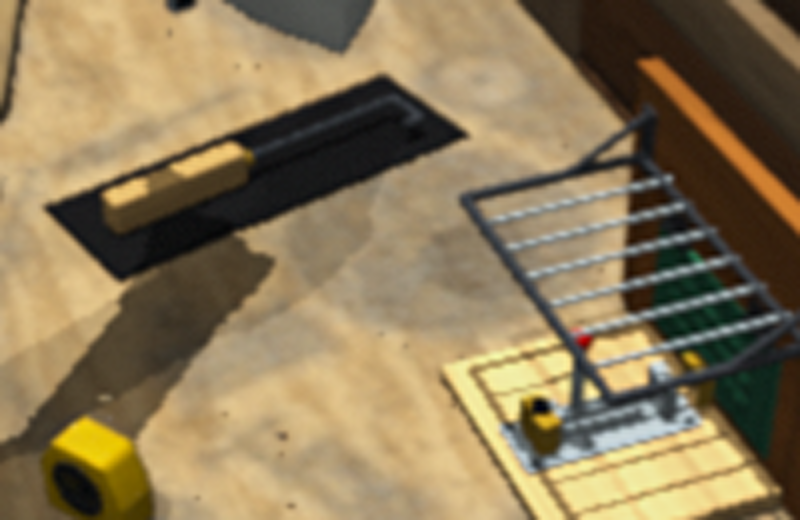

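The rod lies flat on the mat as it started: handle at crop (105–250, 145–235), hook at (405,100). The bolt is still drawn, with the ball at (582,340).

```bash
python3 -c "
from cell import robot
print(robot.job_done())"
```

```text
the job is handed in; nothing more can be done
None
```

The bolt is drawn against its stop and was held there for over a second at a measured pull averaging about 12.6 N. The rod is unhooked and back on its mat with the handle towards you, and the job is handed in at about 26 s; no verdict came back.

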